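# Counterweigh the drying cartridges on the beam balance

### The arm

A 6-joint arm with a two-finger parallel gripper is mounted at the origin on the work surface. World frame = base frame: x ahead of the robot, y to its left, z up, the work surface at z = 0. Lengths are in m, angles in rad, forces in N, time in s.
With the tool pointing down it reaches from about 0.275 to 0.875 m from the base axis. Payload 12.5 kg.
Tool frame: the origin (TCP) lies on the centre line of the jaws, within the pads' length; the fingertips stand r.finger_overhang ahead of it and the grasp point (between the pads) lies 3 mm ahead of it (r.finger_overhang is the distance from the TCP to the fingertips, in m); z points along the fingers, y is the direction in which the jaws open and shut (so a half turn about z gives the same grasp; the last joint's range is limited). The gripper opens to 85 mm and grips with 20 to 120 N. Pads are 22 mm wide; open, the fingers measure 114 mm over their backs; the gripper's body (76 mm by 85 mm) begins 54 mm behind the grasp point. The pads swing forward as they close: fully open they stand 13 mm farther back than shut.
Start: joints at [-1.265, 0.351, 1.652, -0, 1.139, -0.085], TCP at [0.21, -0.509, 0.253] pointing down, gripper open.
Joint ranges: [-2.75, 2.75], [-0.79, 2.1], [0.01, 2.65], [-1.57, 4.71], [0.07, 3.14], [-2.87, 2.87]. Speed limits (rad/s): [2.22, 2.22, 2.79, 3.14, 3.14, 3.14].

### API

Orientations are given as a unit quaternion [x, y, z, w].
In Python, from cell import r, optics gives the robot as it stands. The module is installed in compiled form; this text tells all that it offers. Calls block until the motion is done:
- r.move_to(position, orientation): joint-space move of the TCP to a pose.
- r.move_linear(position, rot=None, vel=0.15): straight line of the TCP; rot=None keeps the orientation; vel is the mean speed in m/s.
- r.set_joints(angles): joint-space move.
- r.set_gripper(opening, squeeze=None): opening from 0.0 (shut) to 1.0 (fully open); squeeze is the grip in N (None keeps the last); returns when the fingers have stopped.
- r.sleep(seconds).
- r.inverse_kinematics(position, orientation): joint angles nearest the present ones, or None.
- optics.get_image(name): name is "scene" or "top"; returns a dict with "pixels" (480x640x3 uint8, red, green, blue), "depth" (480x640 float32, m along the optical axis (not along the pixel's ray), 0 where there is no reading), "fx", "fy", "cx", "cy" (pixels), "camera_from_world" (4x4, takes a point from world to camera coordinates). Camera axes: x right, y down, z forward; pixel columns grow to the right and rows downward; lengths in m; the calibration is good to about 2 mm. A picture is of the moment at which its call begins.
A pose or a line that the arm cannot do raises r.PlanningError and nothing moves.
- r.hand_in(): hands the job in, once; it reports no verdict.
Readings, each from a call of its own:
- r.current_t(): time.
- r.current_q(): joint angles.
- r.current_qvel(): joint speeds.
- r.current_effort(): joint torques, N m.
- r.current_tool_pos(): TCP position.
- r.current_ee_rot(): TCP orientation.
- r.current_contact_force(): force on the tool from outside, world axes, zero at the start.
- r.current_torque(): the same for the moment, N m.
- r.current_opening(): opening from 0.0 (shut) to 1.0 (fully open).
Only numpy, scipy, OpenCV 4.12 (cv2) and the standard library are available. Lean on these libraries where they do the work, as an engineer would, in place of code of your own. Each camera call takes 0.05 s, during which the arm holds its last target. There are 200 camera calls.

### The job

Find out what the drying cartridges weigh together: pull the upper drawer of the red unit all the way out to its stop, stand every cartridge on the table in the blue pan of the balance, and put known weights from the drawer into the grey pan until the beam is level. Leave the load on the balance, with the weights you do not need in the drawer, and push the drawer fully shut. Do not knock over the amber bottle or the beaker.

Things in the scene. Friction and masses are not known exactly. Their poses are not given: they have to be found in the camera images.
- cab_drawer0 (a joint): Upper drawer of the red two-drawer unit (unit 240 deep x 240 wide x 170 mm high, fixed on the table, turned to face roughly the robot). Slides out of the unit's front; value = distance pulled out in m, 0 shut, 0.166 at its stop. Light (about 1 N friction). The known weights stand inside, in one row across it.
- cab_drawer0_handle (a point): Middle of the upper drawer's red bar handle: a round horizontal bar 11 mm thick, 120 mm long, 35 mm in front of the drawer front, 38 mm below the unit's top. Moves with the drawer. Its x axis points into the unit (pulling is along -x), y along the bar, z up.
- drawer_floor (a point): Point on the upper drawer's inner floor, about the middle of the row of weights (45 mm apart along y). Moves with the drawer; axes as the handle's. The inside reaches from x = -63 to +132 mm, y = -99 to +99 mm; side walls 53 mm, front panel 63 mm above the floor. With the drawer at its stop, x = -63 to +96 mm is clear of the unit's top, which is 75 mm above this floor.
- beam (a joint): Balance beam angle in rad, 0 level (and empty). Positive: blue cartridge pan low (cartridges heavier); negative: grey weight pan low. A spring steadies it: it leans 0.05 rad for each 50 g of difference, up to stops at +-0.18 rad. Settles within about 1 s. A black needle at the beam's middle (on the side away from the robot) points straight up at the red mark when level.
- tube_pan_mid (a point): Centre of the inner floor of the balance's BLUE pan (right-hand pan seen from the robot), for the cartridges. Pan 240 mm long (its x axis, roughly away from the robot) by 100 mm (y, along the beam), walls 4 mm thick, rim 40 mm above the floor. Both pans stay horizontal and move only up and down (floor about 86 mm above the table when level, +-23 mm), so it makes no difference where on a pan a load stands. Pan centres are 260 mm apart.
- weight_pan_mid (a point): Centre of the inner floor of the balance's GREY pan (left-hand pan seen from the robot), for the weights; same size and axes as the blue pan, but its rim is only 12 mm above the floor.
- tube0: Drying cartridge standing on the table (may be absent: None): beige round tube 40 mm in diameter with a blue cap on a 50 x 50 x 10 mm square white foot, 85 mm high in all. Origin at the centre of the foot's underside, z up the tube. All look alike, but each weighs 100, 150 or 200 g (within 2 %), not known beforehand.
- tube1: Drying cartridge standing on the table (may be absent: None): beige round tube 40 mm in diameter with a blue cap on a 50 x 50 x 10 mm square white foot, 85 mm high in all. Origin at the centre of the foot's underside, z up the tube. All look alike, but each weighs 100, 150 or 200 g (within 2 %), not known beforehand.
- tube2: Drying cartridge standing on the table (may be absent: None): beige round tube 40 mm in diameter with a blue cap on a 50 x 50 x 10 mm square white foot, 85 mm high in all. Origin at the centre of the foot's underside, z up the tube. All look alike, but each weighs 100, 150 or 200 g (within 2 %), not known beforehand.
- tube3: Drying cartridge standing on the table (may be absent: None): beige round tube 40 mm in diameter with a blue cap on a 50 x 50 x 10 mm square white foot, 85 mm high in all. Origin at the centre of the foot's underside, z up the tube. All look alike, but each weighs 100, 150 or 200 g (within 2 %), not known beforehand.
- w200a: Known weight of 200 g: aluminium cylinder 40 mm in diameter, 55 mm high, green band and green top. Origin at the centre of its underside, z up. Stands in the upper drawer at the start.
- w200b: Known weight of 200 g: aluminium cylinder 40 mm in diameter, 55 mm high, green band and green top. Origin at the centre of its underside, z up. Stands in the upper drawer at the start.
- w100: Known weight of 100 g: aluminium cylinder 34 mm in diameter, 45 mm high, red band and red top. Origin at the centre of its underside, z up. Stands in the upper drawer at the start.
- w50: Known weight of 50 g: aluminium cylinder 27 mm in diameter, 38 mm high, yellow band and yellow top. Origin at the centre of its underside, z up. Stands in the upper drawer at the start.
- amber: Bystander: small amber glass reagent bottle with blue cap, 60 mm in diameter, 105 mm high. Origin at its base centre. Not to be knocked over.
- beaker: Bystander: empty glass beaker, 66 mm in diameter, 75 mm high. Origin at its base centre. Not to be knocked over.

How it is judged:
On the way, in this order (a step that is already met when the one before it is completed fails the run):
1. the upper drawer is pulled out to its stop (value of joint cab_drawer0 above 0.158 m), for 0.2 s.
2. all cartridges are in the blue pan, and weights in the grey pan level the beam (within 0.022 rad) (value of joint beam between -0.022 and 0.022 rad and x of tube0 in the frame of tube_pan_mid between -0.12 and 0.12 m and y of tube0 in the frame of tube_pan_mid between -0.055 and 0.055 m and z of tube0 in the frame of tube_pan_mid between -0.006 and 0.06 m and x of tube1 in the frame of tube_pan_mid between -0.12 and 0.12 m and y of tube1 in the frame of tube_pan_mid between -0.055 and 0.055 m and z of tube1 in the frame of tube_pan_mid between -0.006 and 0.06 m and x of tube2 in the frame of tube_pan_mid between -0.12 and 0.12 m and y of tube2 in the frame of tube_pan_mid between -0.055 and 0.055 m and z of tube2 in the frame of tube_pan_mid between -0.006 and 0.06 m and x of tube3 in the frame of tube_pan_mid between -0.12 and 0.12 m and y of tube3 in the frame of tube_pan_mid between -0.055 and 0.055 m and z of tube3 in the frame of tube_pan_mid between -0.006 and 0.06 m and ((x of w200a in the frame of weight_pan_mid between -0.12 and 0.12 m and y of w200a in the frame of weight_pan_mid between -0.055 and 0.055 m and z of w200a in the frame of weight_pan_mid between -0.006 and 0.05 m) or (x of w200b in the frame of weight_pan_mid between -0.12 and 0.12 m and y of w200b in the frame of weight_pan_mid between -0.055 and 0.055 m and z of w200b in the frame of weight_pan_mid between -0.006 and 0.05 m) or (x of w100 in the frame of weight_pan_mid between -0.12 and 0.12 m and y of w100 in the frame of weight_pan_mid between -0.055 and 0.055 m and z of w100 in the frame of weight_pan_mid between -0.006 and 0.05 m) or (x of w50 in the frame of weight_pan_mid between -0.12 and 0.12 m and y of w50 in the frame of weight_pan_mid between -0.055 and 0.055 m and z of w50 in the frame of weight_pan_mid between -0.006 and 0.05 m))), for 0.5 s.
At the end, for the whole second after the job is handed in: Every cartridge present is in the blue pan, every weight is in the grey pan or in the upper drawer, the beam is at rest level within 0.022 rad, and the drawer is shut to within 8 mm (value of joint beam between -0.022 and 0.022 rad and value of joint cab_drawer0 below 0.008 m and linear speed of each of tube0, tube1, tube2, tube3 below 0.02 m/s and velocity of joint beam between -0.02 and 0.02 rad/s and x of tube0 in the frame of tube_pan_mid between -0.12 and 0.12 m and y of tube0 in the frame of tube_pan_mid between -0.055 and 0.055 m and z of tube0 in the frame of tube_pan_mid between -0.006 and 0.06 m and x of tube1 in the frame of tube_pan_mid between -0.12 and 0.12 m and y of tube1 in the frame of tube_pan_mid between -0.055 and 0.055 m and z of tube1 in the frame of tube_pan_mid between -0.006 and 0.06 m and x of tube2 in the frame of tube_pan_mid between -0.12 and 0.12 m and y of tube2 in the frame of tube_pan_mid between -0.055 and 0.055 m and z of tube2 in the frame of tube_pan_mid between -0.006 and 0.06 m and x of tube3 in the frame of tube_pan_mid between -0.12 and 0.12 m and y of tube3 in the frame of tube_pan_mid between -0.055 and 0.055 m and z of tube3 in the frame of tube_pan_mid between -0.006 and 0.06 m and ((x of w200a in the frame of weight_pan_mid between -0.12 and 0.12 m and y of w200a in the frame of weight_pan_mid between -0.055 and 0.055 m and z of w200a in the frame of weight_pan_mid between -0.006 and 0.05 m) or (x of w200a in the frame of drawer_floor between -0.068 and 0.138 m and y of w200a in the frame of drawer_floor between -0.105 and 0.105 m and z of w200a in the frame of drawer_floor between -0.006 and 0.05 m)) and ((x of w200b in the frame of weight_pan_mid between -0.12 and 0.12 m and y of w200b in the frame of weight_pan_mid between -0.055 and 0.055 m and z of w200b in the frame of weight_pan_mid between -0.006 and 0.05 m) or (x of w200b in the frame of drawer_floor between -0.068 and 0.138 m and y of w200b in the frame of drawer_floor between -0.105 and 0.105 m and z of w200b in the frame of drawer_floor between -0.006 and 0.05 m)) and ((x of w100 in the frame of weight_pan_mid between -0.12 and 0.12 m and y of w100 in the frame of weight_pan_mid between -0.055 and 0.055 m and z of w100 in the frame of weight_pan_mid between -0.006 and 0.05 m) or (x of w100 in the frame of drawer_floor between -0.068 and 0.138 m and y of w100 in the frame of drawer_floor between -0.105 and 0.105 m and z of w100 in the frame of drawer_floor between -0.006 and 0.05 m)) and ((x of w50 in the frame of weight_pan_mid between -0.12 and 0.12 m and y of w50 in the frame of weight_pan_mid between -0.055 and 0.055 m and z of w50 in the frame of weight_pan_mid between -0.006 and 0.05 m) or (x of w50 in the frame of drawer_floor between -0.068 and 0.138 m and y of w50 in the frame of drawer_floor between -0.105 and 0.105 m and z of w50 in the frame of drawer_floor between -0.006 and 0.05 m))); the robot touches nothing.
It fails at once if the amber bottle is knocked over (angle between amber's own z axis and vertical above 0.7 rad).
It fails at once if the beaker is knocked over (angle between beaker's own z axis and vertical above 0.7 rad).
Of tube0, tube1, tube2, tube3 only 2 to 3 are there at a start; the rules pass over those that are not, and their reading is None.
At some moment in a run one of tube0, tube1, tube2, tube3 may be knocked a few centimetres aside while the robot is not near it.
It also fails if it takes over 210 s, if anything falls off the work surface, if the arm or the gripper's body presses on something with over 40 N, if the wrist force passes 120 N, or if a joint passes its speed limit or range.

## Working session

There is one attempt and no reset: what is moved stays moved. The work goes in short steps, each a Python script; the robot and the scene stay as the last script left them, time stands still between calls to the robot, and variables do not carry over. Pictures are saved under pics/ and viewed, about 12 in all and at most 16, crops included, and the job is handed in when it is done.

```bash
mkdir -p pics
cat > h.py <<'E'
import numpy as np, cv2
from cell import r, optics
def snap(name, fn=None):
    d=optics.get_image(name)
    if fn: cv2.imwrite('pics/'+fn+'.png', d['pixels'][:,:,::-1])
    return d
def cloud(d):
    Z=d['depth']; v,u=np.mgrid[0:480,0:640]
    P=np.stack([(u-d['cx'])/d['fx']*Z,(v-d['cy'])/d['fy']*Z,Z],-1)
    T=np.linalg.inv(d['camera_from_world'])
    W=P@T[:3,:3].T+T[:3,3]; W[Z==0]=np.nan
    return W
E
python3 - <<'E'
from h import *
print(r.current_t(), r.finger_overhang, r.current_ee_rot(), r.current_tool_pos())
for n in ('scene','top'):
    d=snap(n,n+'0'); np.savez(n+'0.npz',**d)
    print(n,d['fx'],d['cx'],d['cy'],np.linalg.inv(d['camera_from_world']).round(3).tolist())
E
```

```text
0.0 0.022 [ 9.80971012e-01  1.94153332e-01 -7.80855157e-05 -5.91732088e-04] [ 0.20943112 -0.50822792  0.25274626]
scene 465.18376291022173 319.1252632046795 251.28295746107645 [[-0.753, 0.463, -0.468, 1.053], [0.658, 0.508, -0.556, 0.591], [-0.02, -0.727, -0.687, 0.791], [0.0, 0.0, 0.0, 1.0]]
top 557.9157463959889 320.1047047851726 245.4597539988193 [[0.019, -0.986, 0.165, 0.364], [-1.0, -0.015, 0.024, 0.001], [-0.021, -0.166, -0.986, 1.31], [0.0, 0.0, 0.0, 1.0]]
```

View pics/scene0.png

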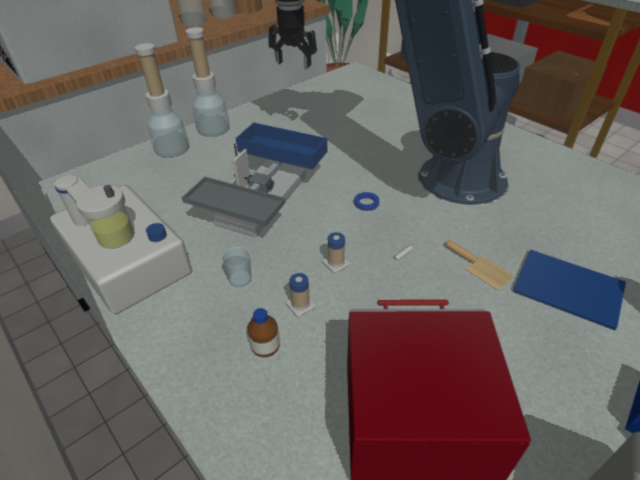

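View pics/top0.png

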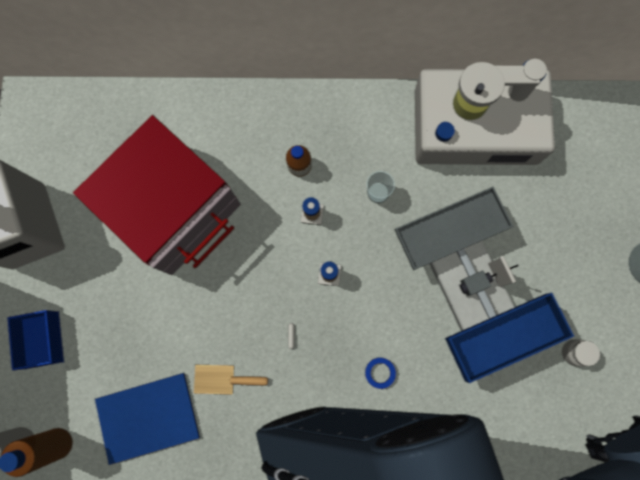

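The scene view shows two cartridges (caps at 336,240 and 299,283), the amber bottle (263,333), the beaker (237,265), the red unit with its handle (413,302), the balance with its grey pan (235,200) and blue pan (282,145). In the top view, the caps are at (312,207) and (330,271), the handle at (207,241), the amber bottle at (298,158), the beaker at (380,187), the grey pan at (455,228) and the blue pan at (510,338). Next I'll measure these from both depth clouds.

```bash
cat >> h.py <<'E'
def hsv(d): return cv2.cvtColor(d['pixels'],cv2.COLOR_RGB2HSV)
def blobs(mask,mn=15):
    n,l,s,c=cv2.connectedComponentsWithStats(mask.astype(np.uint8)); return [(l==i,s[i],c[i]) for i in range(1,n) if s[i][4]>=mn]
def rect(P): 
    (c,s,a)=cv2.minAreaRect((P[:,:2]*1000).astype(np.float32)); return np.round(c,1),np.round(s,1),round(a,1)
E
python3 - <<'E'
from h import *
for n in ('top','scene'):
    d=dict(np.load(n+'0.npz')); W=cloud(d); H=hsv(d); h,s,v=H[...,0],H[...,1],H[...,2]
    red=((h<8)|(h>172))&(s>130)&(v>60)
    top=red&(W[...,2]>.16)&(W[...,2]<.18)
    P=W[top]; print(n,'unit top',len(P),np.median(P,0).round(4)); print(rect(P))
    bar=red&(W[...,2]>.115)&(W[...,2]<.15)
    for m,st,c in blobs(bar,20):
        P=W[m]; print(' bar',st.tolist(),P.mean(0).round(4),np.percentile(P[:,2],[5,50,95]).round(4)); print('   ',rect(P))
    blue=(h>100)&(h<130)&(s>120)&(v>40)&(W[...,2]>.03)&(W[...,2]<.15)
    for m,st,c in blobs(blue,20):
        P=W[m]; zt=np.percentile(P[:,2],95); Q=P[P[:,2]>zt-.004]; print(' blue',st.tolist(),'ztop',zt.round(4),Q.mean(0).round(4),rect(Q))
# grey pan & both via height bands in top image
d=dict(np.load('top0.npz'));W=cloud(d)
box=np.zeros((480,640),bool);box[185:275,392:525]=1
z=W[...,2];m=box&(z>.06)
print('grey z pct',np.percentile(z[m],[2,10,50,90,98]).round(4))
for lo,hi in((.08,.094),(.094,.11)):
    q=box&(z>lo)&(z<hi);print(lo,q.sum(),rect(W[q]))
box[:]=0;box[285:385,440:580]=1
m=box&(z>.06);print('blue z pct',np.percentile(z[m],[2,10,50,90,98]).round(4))
for lo,hi in((.08,.094),(.118,.135)):
    q=box&(z>lo)&(z<hi)&(hsv(d)[...,1]>120);print(lo,q.sum(),rect(W[q]))
E
```

```text
top unit top 11175 [0.6733 0.3951 0.1709]
(array([675.8, 395.8]), array([226. , 237.2]), 48.1)
 bar [178, 214, 50, 49, 330] [0.5694 0.2785 0.1373] [0.133  0.1375 0.1413]
    (array([576.9, 285. ]), array([ 38.8, 126.2]), 47.7)
 blue [436, 123, 18, 18, 238] ztop 0.137 [ 0.8216 -0.2415  0.1349] (array([ 821.5, -240.3]), array([33.9, 35. ]), 60.1)
 blue [291, 146, 12, 12, 115] ztop 0.1095 [0.7808 0.0871 0.1076] (array([780.9,  87.6]), array([23.7, 24.8]), 1.4)
 blue [303, 198, 16, 17, 167] ztop 0.0897 [0.659  0.0542 0.0876] (array([660.2,  54.4]), array([35.1, 33.9]), 0.6)
 blue [321, 262, 17, 18, 171] ztop 0.0905 [0.5136 0.0083 0.0885] (array([514.7,   8.8]), array([34.5, 34.2]), 64.9)
 blue [447, 294, 126, 88, 5714] ztop 0.127 [ 0.3775 -0.365   0.127 ] (array([ 376., -370.]), array([ 99.7, 240.3]), 24.4)
 blue [8, 310, 51, 60, 572] ztop 0.0645 [0.3466 0.6729 0.0626] (array([350.6, 676. ]), array([119. ,  91.2]), 11.6)
scene unit top 20762 [0.6874 0.4089 0.1699]
(array([677.2, 397.1]), array([225.4, 238.1]), 48.1)
 bar [378, 300, 70, 8, 339] [0.5682 0.2795 0.136 ] [0.1329 0.1361 0.1387
[... 555 characters left out ...]
lue [290, 274, 18, 18, 205] ztop 0.0869 [0.6624 0.0576 0.0855] (array([661.3,  55.9]), array([37. , 35.8]), 43.0)
 blue [253, 308, 14, 16, 169] ztop 0.1067 [0.782  0.0897 0.105 ] (array([781.2,  89.1]), array([26.2, 26.6]), 18.3)
 blue [633, 398, 7, 26, 104] ztop 0.0511 [0.4133 0.647  0.05  ] (array([410.5, 646.2]), array([17.2,  2.9]), 20.8)
grey z pct [0.0687 0.0832 0.0875 0.0982 0.1286]
0.08 4362 (array([ 574.1, -280.9]), array([183.6, 240.8]), 24.2)
0.094 667 (array([ 573.5, -281.7]), array([186.8, 241.8]), 24.4)
blue z pct [0.0686 0.0827 0.0878 0.124  0.129 ]
0.08 4478 (array([ 374. , -371.5]), array([ 89.8, 237.3]), 24.5)
0.118 736 (array([ 376.3, -370.6]), array([ 99.8, 241.6]), 24.4)
```

```bash
cat >> h.py <<'E'
A=np.deg2rad
TH=A(47.9); XU=np.array([np.cos(TH),np.sin(TH),0]); YU=np.array([-np.sin(TH),np.cos(TH),0])
HANDLE=np.array([.5685,.2785,.132])
TP=A(-65.7); XP=np.array([np.cos(TP),np.sin(TP),0]); YP=np.array([-np.sin(TP),np.cos(TP),0])
BLUE=np.array([.376,-.370,.086]); GREY=BLUE+.26*YP
def down(psi):
    "tool down, jaws along world angle psi; of the two half turns take the one nearer to joint 6 mid"
    return [np.array([np.cos(a),np.sin(a),0,0]) for a in ((psi+np.pi/2)/2,(psi+3*np.pi/2)/2)]
def goto(p,psi):
    "joint move so that the grasp point (3 mm ahead of TCP) is at p"
    p=np.array(p)+[0,0,.003]; best=None
    for q in down(psi):
        j=r.inverse_kinematics(p,q)
        if j is not None:
            c=abs(j[5]-r.current_q()[5])+2*max(0,abs(j[5])-2.5)
            if best is None or c<best[0]: best=(c,q)
    r.move_to(p,best[1])
def lin(p,vel=.15): r.move_linear(np.array(p)+[0,0,.003],vel=vel)
def gp(): return np.array(r.current_tool_pos())-[0,0,.003]
def F(): return np.array(r.current_contact_force())
E
python3 - <<'E'
from h import *
d=dict(np.load('top0.npz'));W=cloud(d)
for u,v in((583,353),(640-5,262),(510,266),(480,280),(380,187),(298,158)): print((u,v),W[v,u].round(3))
p=gp(); lin([p[0],p[1],.35],.3)
goto(HANDLE+[0,0,.13],TH); r.set_gripper(.27,30); print(r.current_t(),r.current_opening(),gp(),F().round(2))
lin(HANDLE+[0,0,.06],.2); lin(HANDLE,.08); print('down',F().round(2),gp())
r.set_gripper(0,30); print('grip',r.current_opening(),F().round(2),r.current_t())
lin(HANDLE-.15*XU,.12); print('pull',F().round(2))
for k in range(14):
    lin(HANDLE-(.154+.002*k)*XU,.05); f=F(); print(round(.154+.002*k,3),f.round(1),end=' ')
    if f@XU>6: break
print(r.current_opening(),r.current_t())
r.sleep(.3); snap('top','t1'); snap('scene','s1')
E
```

```text
(583, 353) [ 0.345 -0.54   0.074]
(635, 262) [ 0.55  -0.686  0.035]
(510, 266) [ 0.542 -0.414 -0.   ]
(480, 280) [ 0.499 -0.324  0.073]
(380, 187) [ 0.726 -0.108  0.01 ]
(298, 158) [0.768 0.085 0.098]
4.25 0.26720259024777404 [0.56849719 0.27849138 0.26198043] [ 0.73  0.47 -0.4 ]
down [-12.46  -5.59  23.75] [0.56839402 0.27854451 0.13379885]
grip 0.11430021536640521 [-14.8  -13.58  21.5 ] 5.9083
pull [-1.31  0.29 13.07]
0.154 [-1.8 -0.5 13.2] 0.156 [-1.1  0.2 13.9] 0.158 [-0.8  0.3 12.8] 0.16 [-1.  -1.6 14.1] 0.162 [-1.2 -1.3 14.1] 0.164 [-1.  -0.2 13.6] 0.166 [-0.9 -0.3 13. ] 0.168 [-0.8 -0.5 14. ] 0.17 [1.5 5.1 9.4] 0.172 [ 8.8 17.6  1.1] 0.11353963951274813 9.8083
```

View pics/s1.png

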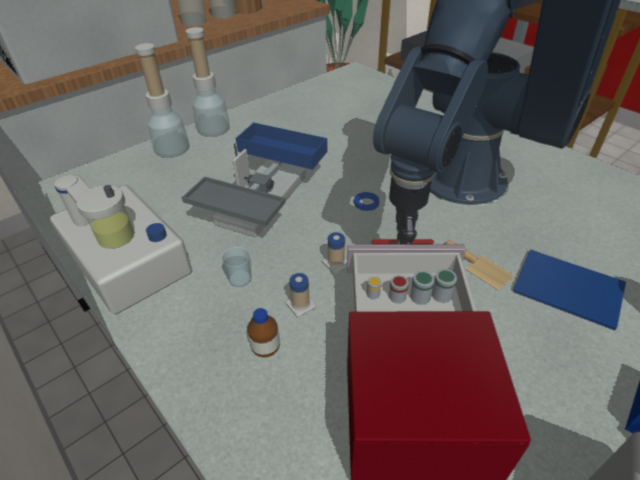

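View pics/t1.png

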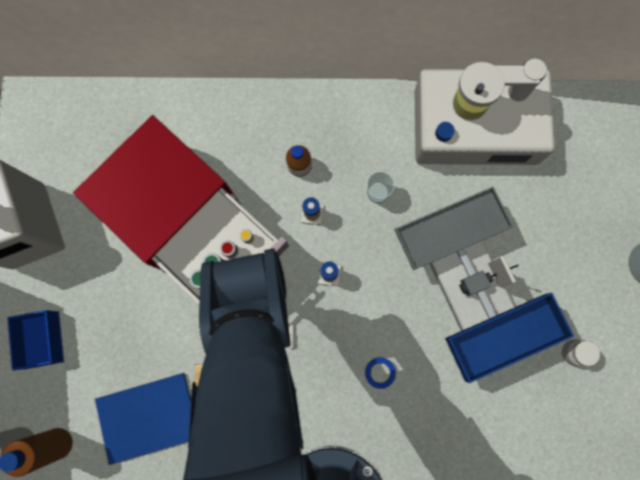

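The drawer is at its stop, and force rose at 0.170–0.172. In the scene view the weights are yellow (374,287), red (399,289), green (422,288) and green (444,286). I still see only two cartridges. I'll release the handle, clear the arm and measure the weights and cartridges.

```bash
cat >> h.py <<'E'
def tops(d,kind,zmin,zmax,mn=12):
    "centres of coloured tops: list of (x,y,z,n) from the depth points within 4 mm of the top"
    W=cloud(d);H=hsv(d);h,s,v=H[...,0],H[...,1],H[...,2];z=W[...,2]
    c={'blue':(h>100)&(h<130)&(s>120)&(v>40),'red':((h<8)|(h>172))&(s>110)&(v>50),'green':(h>55)&(h<95)&(s>70)&(v>30),'yellow':(h>18)&(h<35)&(s>110)&(v>60)}[kind]
    out=[]
    for m,st,cc in blobs(c&(z>zmin)&(z<zmax),mn):
        P=W[m]; zt=np.percentile(P[:,2],90); Q=P[P[:,2]>zt-.005]; e=np.array(rect(Q)[0])/1000
        out.append(np.r_[e,np.median(Q[:,2]),len(Q),np.array(rect(Q)[1])/1000].round(4))
    return out
def tubes(d): return [o for o in tops(d,'blue',.078,.098) if max(o[4:])<.05]
E
python3 - <<'E'
from h import *
r.set_gripper(.30); print(F().round(1)); lin(gp()+[0,0,.05],.1); lin([.40,.05,.35],.3); print(gp(),r.current_t())
for n in('top','scene'):
    d=snap(n,'t2' if n=='top' else None); print(n)
    for k in('green','red','yellow'):
        for o in tops(d,k,.12,.156): 
            if k!='red' or max(o[4:])<.05: print(k,o,'drawer frame y',((o[:3]-HANDLE)@YU).round(3),'x',((o[:3]-HANDLE)@XU).round(3))
    print('tubes',tubes(d))
    W=cloud(d);H=hsv(d);m=((H[...,0]<8)|(H[...,0]>172))&(H[...,1]>130)&(W[...,2]>.12)&(W[...,2]<.145)
    L=(W-HANDLE)@XU; m&=(L<-.12)&(L>-.25); P=W[m]; print('bar',len(P),((P-HANDLE)@XU).mean().round(4),((P-HANDLE)@YU).mean().round(4),np.percentile(P[:,2],95))
    # drawer floor: light points inside
    y=(W-HANDLE)@YU; q=(L>-.10)&(L<-.05)&(abs(y)<.08)&(W[...,2]<.12)&(W[...,2]>.05); print('floor z',np.median(W[q][:,2]).round(4),q.sum())
E
```

```text
[0.2 0.4 0.4]
[0.39979303 0.05025833 0.34864301] 11.9833
top
green [5.203e-01 2.597e-01 1.521e-01 9.800e+01 2.360e-02 2.360e-02] drawer frame y 0.023 x -0.046
green [4.844e-01 2.843e-01 1.522e-01 1.030e+02 2.480e-02 2.510e-02] drawer frame y 0.066 x -0.052
red [5.527e-01 2.291e-01 1.420e-01 7.100e+01 1.950e-02 1.960e-02] drawer frame y -0.021 x -0.047
red [5.068e-01 1.286e-01 1.371e-01 5.500e+01 3.980e-02 1.180e-02] drawer frame y -0.055 x -0.153
red [4.356e-01 2.045e-01 1.374e-01 2.800e+01 2.130e-02 5.900e-03] drawer frame y 0.049 x -0.144
yellow [ 8.571e-01 -2.979e-01  1.536e-01  1.400e+01  3.160e-02  5.700e-03] drawer frame y -0.601 x -0.234
yellow [5.825e-01 1.916e-01 1.352e-01 5.400e+01 1.840e-02 1.680e-02] drawer frame y -0.069 x -0.055
tubes [array([6.59e-01, 5.35e-02, 8.67e-02, 1.30e+02, 3.75e-02, 3.31e-02]), array([5.165e-01, 1.240e-02, 8.680e-02, 8.800e+01, 3.180e-02, 3.530e-02])]
bar 85 -0.1506 -0.0218 0.13947665912675494
floor z 0.0962 1384
scene
green [4.850e-01 2.840e-01 1.508e-01 1.150e+02 2.550e-02 2.660e-02] drawer frame y 0.066 x -0.052
green [5.198e-01 2.586e-01 1.506e-01 1.150e+02 2.410e-02 2.600e-02] drawer frame y 0.023 x -0.047
red [5.517e-01 2.289e-01 1.406e-01 8.500e+01 2.160e-02 2.080e-02] drawer frame y -0.021 x -0.048
red [0.7066 0.252  0.1525 6.     0.0063 0.    ] drawer frame y -0.12 x 0.073
yellow [5.830e-01 1.917e-01 1.337e-01 5.700e+01 1.760e-02 1.760e-02] drawer frame y -0.069 x -0.055
yellow [5.920e-01 2.002e-01 1.250e-01 2.000e+01 7.600e-03 2.160e-02] drawer frame y -0.07 x -0.042
tubes [array([5.159e-01, 1.270e-02, 8.520e-02, 1.090e+02, 4.010e-02, 3.200e-02]), array([6.622e-01, 5.690e-02, 8.510e-02, 1.570e+02, 3.900e-02, 3.540e-02]), array([7.879e-01, 9.550e-02, 9.600e-02, 1.900e+01, 7.100e-03, 2.350e-02])]
bar 233 -0.1649 -0.0022 0.13895276380895735
floor z 0.0948 267
```

View pics/t2.png

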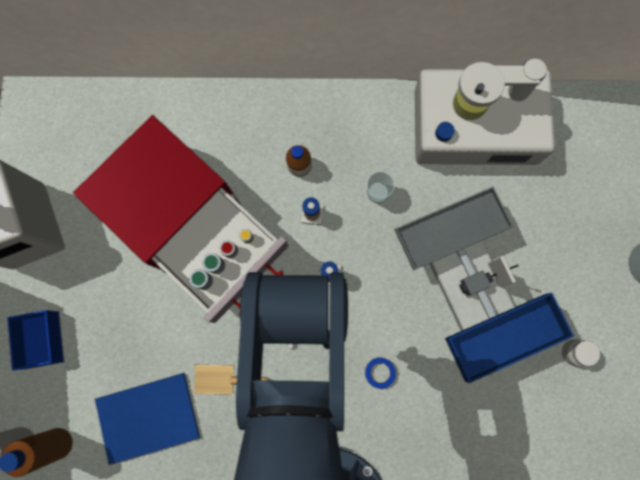

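Both views agree on the weights and cartridges. Next I'll place the first cartridge (far one).

```bash
cat >> h.py <<'E'
def pick(xy,zg,psi,op,sq=40,hi=.30):
    r.set_gripper(op); goto([*xy,hi],psi); lin([*xy,zg+.04],.3); lin([*xy,zg],.1); f0=F()
    r.set_gripper(0,sq); print('opening',round(r.current_opening(),3),'F',f0.round(1)); lin([*xy,hi],.25)
    print(' after lift',round(r.current_opening(),3),F().round(1),'t',r.current_t())
def place(xy,zg,psi,op,hi=.30):
    goto([*xy,hi],psi); lin([*xy,zg+.04],.25); lin([*xy,zg],.07); print('placed F',F().round(1)); r.set_gripper(op); lin([*xy,hi],.25)
    print(' t',r.current_t())
def panz(d):
    "heights of floor of blue and of grey pan (median of points well inside the pans) and the angle"
    W=cloud(d); out=[]
    for C in (BLUE,GREY):
        x=(W-C)@XP;y=(W-C)@YP;q=(abs(x)<.105)&(abs(y)<.03)&(W[...,2]>.045)&(W[...,2]<.13)
        h=W[...,2][q]; hist,e=np.histogram(h,np.arange(.045,.131,.002)); m=e[hist.argmax()]; out.append(h[(h>m-.003)&(h<m+.005)].mean())
    return np.round(out,4), np.arcsin(np.clip((out[1]-out[0])/.26,-1,1)).round(4)
E
python3 - <<'E'
from h import *
print('zero',panz(dict(np.load('top0.npz'))))
pick((.661,.0553),.055,A(105),.75)
p=BLUE+.02*XP
place(p[:2],.055+.074,TP,.65)
goto([.45,.0,.38],0); r.sleep(.3)
d=snap('top','t3'); print(panz(d)); print('tubes',tubes(d)); e=snap('scene','s3'); print(tubes(e),tops(e,'blue',.13,.20),r.current_t())
cv2.imwrite('pics/s3c.png',cv2.resize(e['pixels'][60:260,120:400,::-1],None,fx=2.5,fy=2.5))
E
```

```text
zero (array([0.0874, 0.0874]), np.float64(0.0001))
opening 0.46 F [0.7 0.7 0.9]
 after lift 0.46 [-0.3  0.4 -2.2] t 16.4333
placed F [-0.8  1.4 -1.2]
 t 20.8667
(array([0.068 , 0.1061]), np.float64(0.147))
tubes [array([ 2.992e-01, -3.102e-01,  9.370e-02,  5.000e+00,  7.000e-04,
        1.240e-02])]
[array([5.159e-01, 1.120e-02, 8.550e-02, 1.080e+02, 3.770e-02, 3.410e-02]), array([7.899e-01, 9.550e-02, 9.600e-02, 1.600e+01, 4.200e-03, 1.940e-02])] [array([ 3.908e-01, -3.837e-01,  1.520e-01,  5.600e+01,  3.450e-02,
        3.070e-02]), array([ 8.244e-01, -2.389e-01,  1.320e-01,  1.510e+02,  4.020e-02,
        3.430e-02])] 22.7583
```

View pics/s3c.png

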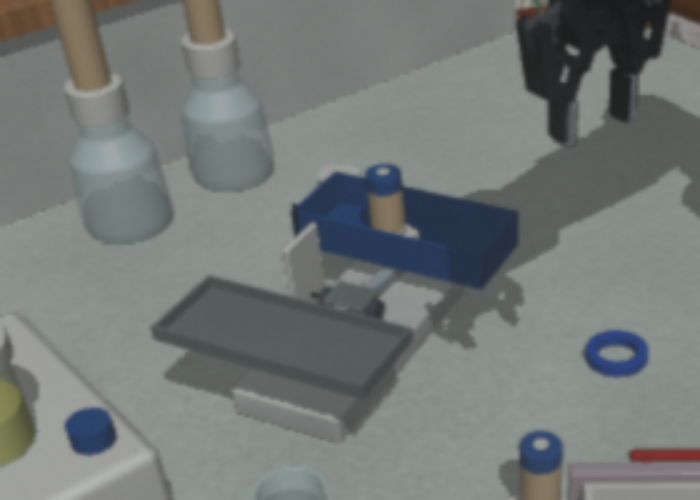

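The first cartridge stands in the blue pan. The beam reads +0.147 rad, so it weighs 150 g. There is a white object behind the pan (340,172 in the crop), which I'll check in the top view while placing the second cartridge.

Run:
```python
from h import *
t=[o for o in tubes(snap('scene')) if o[0]<.7]; print(t)
xy=t[0][:2]-[0.000,0.0005]
pick(xy,.055,A(0),.75)
p=BLUE-.07*XP
place(p[:2],.055+.068,TP,.65)
goto([.45,.0,.38],0); r.sleep(.3)
d=snap('top','t4'); print(panz(d)); e=snap('scene','s4'); print(tops(e,'blue',.13,.20),tubes(e),r.current_t())
c=d['pixels'][280:400,440:640,::-1]; c2=e['pixels'][60:260,120:400,::-1]
cv2.imwrite('pics/c4.png',np.hstack([cv2.resize(c,(400,240),interpolation=2),cv2.resize(c2,(336,240),interpolation=2)]))
```

```text
[array([5.167e-01, 1.200e-02, 8.500e-02, 1.110e+02, 3.900e-02, 3.410e-02])]
opening 0.459 F [ 0.8 -0.2  1.3]
 after lift 0.461 [ 0.3  0.2 -0.5] t 26.4167
placed F [-0.9  0.3 -0.4]
 t 30.3583
(array([0.0638, 0.1101]), np.float64(0.179))
[array([ 3.906e-01, -3.818e-01,  1.478e-01,  5.300e+01,  3.190e-02,
        3.450e-02]), array([ 3.600e-01, -2.983e-01,  1.484e-01,  2.100e+01,  1.430e-02,
        3.050e-02]), array([ 8.240e-01, -2.391e-01,  1.324e-01,  1.520e+02,  3.830e-02,
        3.430e-02])] [array([7.877e-01, 9.590e-02, 9.550e-02, 2.000e+01, 7.300e-03, 2.310e-02])] 32.0167
```

View pics/c4.png

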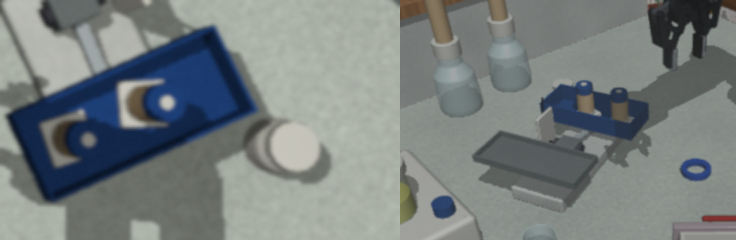

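The white-lidded jar (right of the pan in the crop) has no blue cap or square foot, so it isn't a cartridge. Both cartridges are in the blue pan and the beam is against its stop. The total is at least 250 g, so I'll place a 200 g weight first.

Run:
```python
from h import *
pick((.520,.2590),.125,TH,.7)
p=GREY-.08*XP
place(p[:2],.030+.104,TP+np.pi/2,.62)
goto([.45,.0,.38],0); r.sleep(.5)
d=snap('top','t5'); print(panz(d)); e=snap('scene','s5')
for k in('green','red','yellow'):
    for x in (d,e): print(k,[o for o in tops(x,k,.12,.17) if max(o[4:])<.03])
print(r.current_t())
c=d['pixels'][180:400,190:590,::-1]; cv2.imwrite('pics/c5.png',cv2.resize(c,(800,440)))
```

```text
opening 0.463 F [-0.2  0.4 -0.2]
 after lift 0.46 [-0.8 -0.5 -3.3] t 35.6333
placed F [-1.1 -0.3 -1.7]
 t 39.775
(array([0.0803, 0.0938]), np.float64(0.0518))
green [array([ 5.810e-01, -1.890e-01,  1.497e-01,  1.050e+02,  2.390e-02,
        2.540e-02]), array([4.845e-01, 2.848e-01, 1.520e-01, 1.070e+02, 2.390e-02, 2.420e-02])]
green [array([ 5.803e-01, -1.892e-01,  1.483e-01,  5.500e+01,  2.110e-02,
        2.350e-02]), array([4.841e-01, 2.837e-01, 1.510e-01, 1.120e+02, 2.490e-02, 2.610e-02])]
red [array([8.120e-01, 3.787e-01, 1.691e-01, 1.400e+01, 1.210e-02, 7.900e-03]), array([7.418e-01, 3.805e-01, 1.688e-01, 2.500e+01, 1.100e-02, 2.320e-02]), array([7.363e-01, 3.972e-01, 1.684e-01, 2.300e+01, 1.730e-02, 1.280e-02]), array([7.378e-01, 3.129e-01, 1.687e-01, 1.900e+01, 1.020e-02, 1.750e-02]), array([7.250e-01, 2.915e-01, 1.689e-01, 4.600e+01, 2.990e-02, 2.050e-02]), array([7.317e-01, 4.119e-01, 1.681e-01, 1.500e+01, 1.130e-02, 9.200e-03]), array([7.263e-01, 3.090e-01, 1.685e-01, 1.700e+01, 1.150e-02, 1.520e-02]), array([7.204e-01, 4.762e-01, 1.690e-01, 1.800e+01, 8.000e-03, 1.590e-02
[... 2345 characters left out ...]
, 2.288e-01, 1.412e-01, 7.300e+01, 2.020e-02, 1.960e-02]), array([5.279e-01, 4.000e-01, 1.688e-01, 3.800e+01, 2.900e-02, 1.460e-02]), array([5.308e-01, 3.820e-01, 1.680e-01, 1.700e+01, 8.500e-03, 1.480e-02])]
red [array([5.519e-01, 2.290e-01, 1.406e-01, 8.300e+01, 2.050e-02, 2.250e-02]), array([5.630e-01, 3.600e-01, 1.695e-01, 1.200e+01, 7.300e-03, 7.900e-03])]
yellow [array([5.835e-01, 1.921e-01, 1.348e-01, 5.200e+01, 1.720e-02, 1.710e-02])]
yellow [array([-8.851e-01, -3.710e-02,  1.658e-01,  1.300e+01,  2.460e-02,
        1.250e-02]), array([5.827e-01, 1.913e-01, 1.336e-01, 5.600e+01, 1.630e-02, 1.720e-02]), array([5.918e-01, 2.003e-01, 1.248e-01, 1.900e+01, 6.600e-03, 2.100e-02])]
41.3417
```

View pics/c5.png

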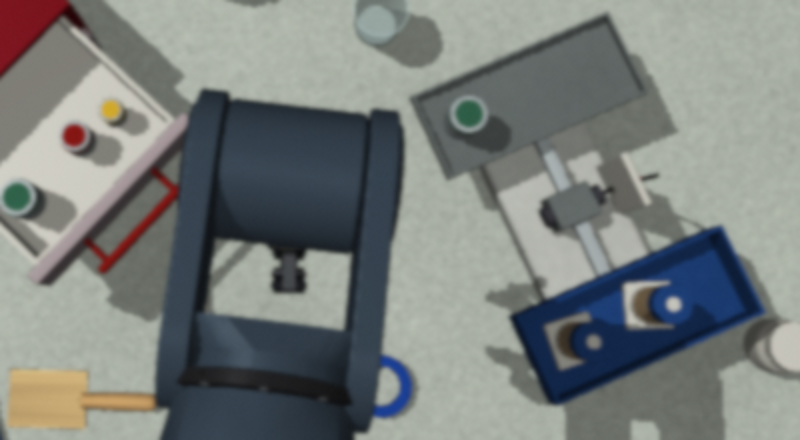

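The beam reads +0.052 rad, which leaves 50 g to balance, for a total of about 250 g. I'll add the 50 g weight.

Run:
```python
from h import *
pick((.5828,.1916),.119,TH,.55)
p=GREY-.01*XP
place(p[:2],.024+.091,TP+np.pi/2,.5)
goto([.45,.0,.38],0); r.sleep(1)
d=snap('top','t6'); e=snap('scene','s6'); print(panz(d),panz(e),r.current_t())
for k in('green','yellow'): print(k,[o for o in tops(d,k,.11,.17)if max(o[4:])<.03])
c=d['pixels'][150:400,190:590,::-1]; c2=e['pixels'][100:300,130:450,::-1]
cv2.imwrite('pics/c6.png',np.hstack([cv2.resize(c,(400,250)),cv2.resize(c2,(400,250))]))
```

```text
opening 0.304 F [0.7 0.2 1.4]
 after lift 0.3 [ 0.1  0.4 -1.4] t 44.9
placed F [ 0.6  0.2 -0.3]
 t 49.2
(array([0.0867, 0.0875]), np.float64(0.0031)) (array([0.0862, 0.0864]), np.float64(0.0005)) 51.4833
green [array([ 5.813e-01, -1.887e-01,  1.435e-01,  1.090e+02,  2.400e-02,
        2.630e-02]), array([4.852e-01, 2.850e-01, 1.517e-01, 1.100e+02, 2.550e-02, 2.440e-02])]
yellow [array([ 6.091e-01, -2.531e-01,  1.262e-01,  6.200e+01,  1.820e-02,
        1.810e-02])]
```

View pics/c6.png

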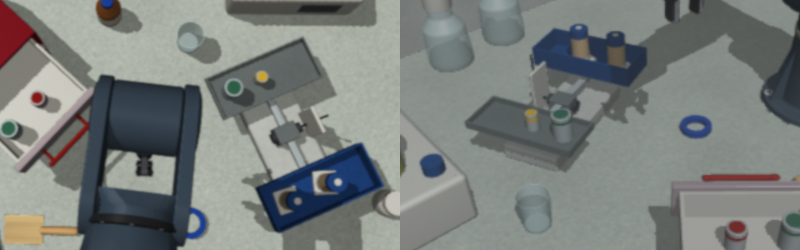

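The beam is level (0.003 and 0.0005 rad from the two views) with 250 g in the grey pan: green at (233,88) and yellow at (262,77) in the crop. The other 200 g and the 100 g are still in the drawer. I'll push the drawer shut with closed fingers against the bar.

Run:
```python
from h import *
r.set_gripper(0,30); s=HANDLE-.205*XU
goto(s+[0,0,.13],TH+np.pi/2); lin(s,.15); print('down',F().round(1))
lin(HANDLE-.03*XU,.08); print('push',F().round(1))
for k in range(15):
    x=-.028+.002*k; lin(HANDLE+x*XU,.04); f=F(); print(round(x,3),(f@XU).round(1),end=' ')
    if f@XU<-10: break
g=gp(); lin(g-.04*XU,.1); lin(gp()+[0,0,.15],.2); goto([.42,.0,.38],0); r.sleep(.5)
d=snap('top','t7'); e=snap('scene','s7'); print(r.current_t(),panz(d),panz(e))
for n,i in(('top',d),('scene',e)):
    o=dict(np.load(n+'0.npz'))
    for q in(o,i):
        W=cloud(q);H=hsv(q);L=(W-HANDLE)@XU;y=(W-HANDLE)@YU
        m=((H[...,0]<8)|(H[...,0]>172))&(H[...,1]>130)&(W[...,2]>.12)&(W[...,2]<.145)&(abs(L)<.1)&(abs(y)<.05)&(L<.012)
        print(n,'bar',m.sum(),np.percentile(L[m],[5,50,95]).round(4))
cv2.imwrite('pics/c7.png',np.hstack([cv2.resize(d['pixels'][:,:,::-1],(400,300)),cv2.resize(e['pixels'][:,:,::-1],(400,300))]))
```

```text
down [-0.7 -0.2  0.7]
push [-0.2 -0.3  0.6]
-0.028 -0.7 -0.026 -0.4 -0.024 0.6 -0.022 0.0 -0.02 -0.5 -0.018 -4.5 -0.016 -16.9 61.2 (array([0.0866, 0.0875]), np.float64(0.0035)) (array([0.0865, 0.0864]), np.float64(-0.0003))
top bar 220 [-0.0075 -0.003   0.0055]
top bar 219 [-0.0074 -0.0031  0.0056]
scene bar 267 [-0.0041  0.0003  0.0035]
scene bar 264 [-0.0044  0.0005  0.0038]
```

View pics/c7.png

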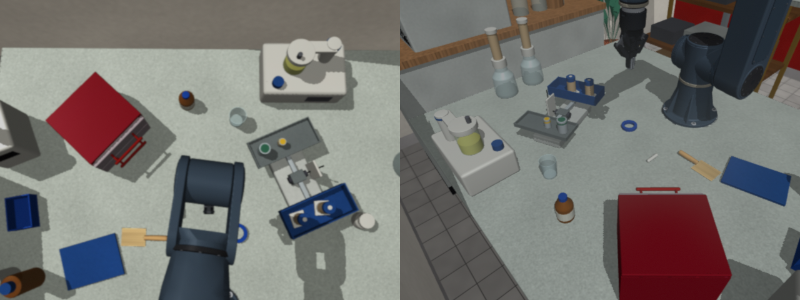

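The drawer is shut: the bar is back within 0.3 mm of its starting position in both views. The beam is level, the bottle and beaker are upright, no cartridge is left on the table, and the arm is clear. I'm handing in.

```bash
python3 -c "
from h import *
r.hand_in(); print(r.current_t())"
```

```text
the job is handed in; nothing more can be done
the job is handed in; nothing more can be done
```

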